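# Spread the stoppers on the light table and hold its shutter open

### The arm

A 6-joint arm with a two-finger parallel gripper is mounted at the origin on the work surface. World frame = base frame: x ahead of the robot, y to its left, z up, the work surface at z = 0. Lengths are in m, angles in rad, forces in N, time in s.
With the tool pointing down it reaches from about 0.375 to 0.9 m from the base axis. Payload 3.1 kg.
Tool frame: the origin (TCP) lies midway between the tips of the shut fingers; the grasp point (between the pads) lies 19 mm behind it; x points along the fingers, z is the direction in which the jaws open and shut, and the axes are right-handed (so a half turn about x gives the same grasp; the last joint's range is limited). The gripper opens to 87 mm and grips with 3 to 60 N. Pads are 19 mm wide; open, the fingers measure 117 mm over their backs; the gripper's body (75 mm by 190 mm) begins 51 mm behind the grasp point.
Start: joints at [1.149, 0.527, 1.433, -0, 1.181, -0.178], TCP at [0.151, 0.607, 0.223] pointing down, gripper open.
Joint ranges: [-3.08, 3.08], [-0.75, 2.2], [0.22, 2.44], [-1.43, 4.57], [0, 2.65], [-2.85, 2.85]. Speed limits (rad/s): [2.79, 2.79, 3.14, 3.14, 3.14, 3.14].

### API

Orientations are given as a unit quaternion [x, y, z, w].
In Python, from rig import robot, optics, workorder gives the robot as it stands.
- The arm moves only by the tool arm_command, never from a script. Its argument "plan" is a list of rows, each a list of 7 numbers: the shift along the tool's x, y, z in cm, then the turn, a rotation vector about the tool's x, y, z in rad, then the finger opening in cm, from 0 to 8.7. In form: [[x, y, z, ax, ay, az, gripper], ...]. A call has 1 to 12 rows; each row shifts and turns the pose as measured when the row begins, along the tool's axes as they then stand; what a row does not reach is not made up. A row lasts 1/8 s, in which the tool goes at most 62.5 mm and 10.7 degrees, less where a joint would pass 70% of its speed; a pose out of reach is approached as far as the arm can. A call with a gripper value outside its range is refused whole. The fingers move at their own pace and stop on an object; "grip_force" is the grip in N (left out, the last holds). Time passes only in rows, so rows that do not move let the fingers close. It gives the time, the measured TCP pose, the force and the opening at its end, in the units of the state.
- robot.get_obs(): the state, without advancing time (a new reading comes with each control period).
- optics.camera(name): name is "side" or "top" or "wrist"; returns (picture, depth): 420x560x3 uint8, blue, green, red; 420x560 float32, m along the optical axis (not along the pixel's ray), 0 where there is no reading.
- optics.camera_info(name): a dict with "mtx" (3x3 intrinsics, pixels), "k1" (the pictures are not rectified: a ray, as slopes to the right and down, at radius r is drawn at 1 + k1 r^2 times it, then the intrinsics apply), "position" and "rotation" of the camera in the world; the wrist camera has in their place "tool_from_camera" (4x4, takes a point from camera to tool coordinates, whose origin is the TCP and whose axes are the tool frame's). Camera axes: x right, y down, z forward; pixel columns grow to the right and rows downward; lengths in m; the calibration is good to about 2 mm. A picture is of the moment at which its call begins: read the wrist's pose just before it. camera_info takes no time and is no camera call.
- workorder.hand_in(): hands the job in, once; it reports no verdict.
The state is a dict: "time": time; "q": joint angles; "joint_velocities": joint speeds; "joint_torque": joint torques, N m; "position": TCP position; "tool_rot": TCP orientation; "ft_force": force on the tool from outside, world axes, zero at the start; "moment": the same for the moment, N m; "grip_width": finger opening in m.
Only numpy, scipy, OpenCV 4.12 (cv2) and the standard library are available. Lean on these libraries where they do the work, as an engineer would, in place of code of your own. Each camera call takes 0.05 s, during which the arm holds its last target. There are 200 camera calls.

### The job

The rubber stoppers heaped on the light table are to be inspected: spread them over its white top into a single loose layer, so that none lies on another and each has at least a finger's width (about 15 mm) of clear space to its neighbours. Then, with the stoppers spread, pull the light table's spring-return shutter out by its upright post until the post stands in line with the two black index bars, and finish while still holding it there with the fingers, because it springs shut when let go. Leave the bottle, the jar and the beaker where they are.

Things in the scene. Friction and masses are not known exactly. Their poses are not given: they have to be found in the camera images.
- light_table: Low white box fixed to the bench, 200 (x) by 240 (y) by 45 mm high; its flat top (z = 45 mm) has a rim 8 mm wide and 8 mm high all round (inside 184 by 224 mm). Origin: centre of its underside, on the bench. From its -y side an aluminium guide plate 100 mm wide, 10 mm thick, with two low rails (tops at z = 18 mm) runs out to y = -310 mm.
- shutter (a joint): Shutter slide of the light table, m: 0 = shut (the start), grows as its post is pulled straight out along the light table's -y direction; stop at 0.085. A spring draws it shut: about 3 N when shut, growing by 0.9 N per 10 mm pulled (about 8 N at the index bars).
- post_top (a point): Centre of the top of the shutter's upright round steel post, its handle: 20 mm diameter, 60 mm high on a flat blade (post top 78 mm above the bench, blade top 18 mm); a flange of 30 mm diameter covers its lowest 4 mm. It runs on the light table's x = 0 line; shut, its axis is at y = -185 mm in the light table's frame, 65 mm from the box's side.
- index: Two black index bars on the guide plate, one each side of the slide, at x = +40 and -40 mm in this frame, each 16 (x) by 12 (y) by 10 mm high. Origin: midway between them at their underside, 10 mm above the bench, on the post's line of travel. Axes parallel to the light table's. At the mark the post's axis is at y = 0 in this frame. The pull is 42 to 62 mm, differing between starts.
- stopper_a_mid (a point): Middle of one of five identical grey rubber stoppers, tapered: 36 mm diameter at the base, 30 mm at the top, 28 mm high, about 30 g. This point is on its axis, 14 mm above its base; z points from base to narrow top. At the start four stand close together, wide end down, and a fifth stands on top of them.
- stopper_b_mid (a point): Middle of another such stopper, the same in shape and size as stopper_a.
- stopper_c_mid (a point): Middle of another such stopper, the same in shape and size as stopper_a.
- stopper_d_mid (a point): Middle of another such stopper, the same in shape and size as stopper_a.
- stopper_e_mid (a point): Middle of another such stopper, the same in shape and size as stopper_a. This is the one that starts on top.
- reagent_bottle: Bystander: amber bottle, 70 mm diameter, 130 mm high, left of the light table; leave alone. Origin: centre of its underside.
- sample_jar: Bystander: white jar, 56 mm diameter, 70 mm high, left of the light table, farther from the robot; leave alone. Origin: centre of its underside.
- beaker: Bystander: white beaker, 70 mm diameter, 85 mm high, right of the guide plate; leave alone. Origin: centre of its underside.
Not all that is in view belongs to the job. Leave any orange look-alike of the part that bears stopper_e_mid alone.

How it is judged:
On the way:
1. the stoppers are spread in a single layer on the light table while the shutter is still shut (horizontal distance between stopper_a_mid and stopper_b_mid above 0.046 m and horizontal distance between each of stopper_a_mid, stopper_b_mid and stopper_c_mid above 0.046 m and horizontal distance between each of stopper_a_mid, stopper_b_mid, stopper_c_mid and stopper_d_mid above 0.046 m and horizontal distance between each of stopper_a_mid, stopper_b_mid, stopper_c_mid, stopper_d_mid and stopper_e_mid above 0.046 m and z of each of stopper_a_mid, stopper_b_mid, stopper_c_mid, stopper_d_mid, stopper_e_mid in the frame of light_table below 0.068 m and x of stopper_a_mid in the frame of light_table between -0.095 and 0.095 m and y of stopper_a_mid in the frame of light_table between -0.115 and 0.115 m and x of stopper_b_mid in the frame of light_table between -0.095 and 0.095 m and y of stopper_b_mid in the frame of light_table between -0.115 and 0.115 m and x of stopper_c_mid in the frame of light_table between -0.095 and 0.095 m and y of stopper_c_mid in the frame of light_table between -0.115 and 0.115 m and x of stopper_d_mid in the frame of light_table between -0.095 and 0.095 m and y of stopper_d_mid in the frame of light_table between -0.115 and 0.115 m and x of stopper_e_mid in the frame of light_table between -0.095 and 0.095 m and y of stopper_e_mid in the frame of light_table between -0.115 and 0.115 m and value of joint shutter below 0.01 m), for 0.3 s.
At the end, for the whole second after the job is handed in: All five stoppers lie inside the light table's rim, none on another (middles under 23 mm above its top), middles 46 mm or more apart (10 mm clear). The post is within 6 mm of the index bars' line, at rest, held by the fingers (over 2 N) (horizontal distance between stopper_a_mid and stopper_b_mid above 0.046 m and horizontal distance between each of stopper_a_mid, stopper_b_mid and stopper_c_mid above 0.046 m and horizontal distance between each of stopper_a_mid, stopper_b_mid, stopper_c_mid and stopper_d_mid above 0.046 m and horizontal distance between each of stopper_a_mid, stopper_b_mid, stopper_c_mid, stopper_d_mid and stopper_e_mid above 0.046 m and z of each of stopper_a_mid, stopper_b_mid, stopper_c_mid, stopper_d_mid, stopper_e_mid in the frame of light_table below 0.068 m and x of stopper_a_mid in the frame of light_table between -0.095 and 0.095 m and y of stopper_a_mid in the frame of light_table between -0.115 and 0.115 m and x of stopper_b_mid in the frame of light_table between -0.095 and 0.095 m and y of stopper_b_mid in the frame of light_table between -0.115 and 0.115 m and x of stopper_c_mid in the frame of light_table between -0.095 and 0.095 m and y of stopper_c_mid in the frame of light_table between -0.115 and 0.115 m and x of stopper_d_mid in the frame of light_table between -0.095 and 0.095 m and y of stopper_d_mid in the frame of light_table between -0.115 and 0.115 m and x of stopper_e_mid in the frame of light_table between -0.095 and 0.095 m and y of stopper_e_mid in the frame of light_table between -0.115 and 0.115 m and y of post_top in the frame of index between -0.006 and 0.006 m and contact force between the fingers and shutter above 2 N and velocity of joint shutter between -0.01 and 0.01 m/s); the arm keeps its last pose, push and grip.
It fails at once if the reagent bottle is moved more than 30 mm (distance of reagent_bottle from where it was at the start of the episode above 0.03 m).
It fails at once if the sample jar is moved more than 30 mm (distance of sample_jar from where it was at the start of the episode above 0.03 m).
It fails at once if the beaker is moved more than 30 mm (distance of beaker from where it was at the start of the episode above 0.03 m).
It also fails if it takes over 64 s, if anything falls off the work surface, if the arm or the gripper's body presses on something with over 40 N, if the wrist force passes 120 N, or if a joint passes its speed limit or range.

## Working session

There is one attempt and no reset: what is moved stays moved. The work goes in short steps, Python scripts to look and compute and a tool call to move; the robot and the scene stay as the last step left them, time stands still between calls to the robot, and variables do not carry over. Pictures are saved under pics/ and viewed, about 8 in all and at most 12, crops included, and the job is handed in when it is done.

Besides the shell and the picture viewer there is one more tool, called after "Call:" as a command line: name --pt "numbers of a row" for each row, then --argument value for the rest. arm_command: Moves the arm, as the interface text tells. Its arguments: {"type":"object","properties":{"plan":{"type":"array"},"grip_force":{"type":"number"}},"required":["plan"]}

```bash
mkdir -p pics; ls; python3 - <<'E'
from rig import robot, optics
import cv2,numpy as np
o=robot.get_obs();print({k:np.round(v,4).tolist() for k,v in o.items()})
for n in("side","top","wrist"):
    i=optics.camera_info(n);print(n,i)
    p,d=optics.camera(n);cv2.imwrite(f"pics/{n}0.png",p);np.save(f"pics/{n}0.npy",d)
a=cv2.imread("pics/top0.png");cv2.imwrite("pics/top0b.png",cv2.resize(a,(800,600)))
E
```

```text
pics
{'time': 0.0, 'q': [1.1485, 0.5285, 1.4339, -0.0, 1.1814, -0.1785], 'joint_velocities': [-0.0003, -0.0032, 0.0004, -0.0013, 0.0003, 0.0018], 'joint_torque': [-0.0015, -44.0032, -17.6594, 0.0632, 0.0583, -0.0002], 'position': [0.1505, 0.6059, 0.2216], 'tool_rot': [-0.4358, 0.5578, 0.4351, 0.5564], 'ft_force': [-0.022, -0.7274, -0.4519], 'moment': [-0.0327, 0.0066, -0.0051], 'grip_width': 0.0871}
side {'mtx': array([[414.26646531,   0.        , 278.71473862],
       [  0.        , 414.26646531, 207.6219201 ],
       [  0.        ,   0.        ,   1.        ]]), 'k1': -0.02345041427413227, 'position': array([0.37344717, 0.74782167, 0.72415767]), 'rotation': array([-0.14562178,  0.89124765, -0.42453327,  0.06514157])}
top {'mtx': array([[539.44762222,   0.        , 287.58828085],
       [  0.        , 539.44762222, 207.76995205],
       [  0.        ,   0.        ,   1.        ]]), 'k1': -0.2068388775165473, 'position': array([ 0.41913276, -0.02225875,  1.70681866]), 'rotation': array([ 0.70893464, -0.70239792,  0.04221381, -0.04761127])}
wrist {'mtx': array([[315.41260358,   0.        , 276.75192909],
       [  0.        , 315.41260358, 207.14913169],
       [  0.        ,   0.        ,   1.        ]]), 'k1': -0.006864871316209849, 'tool_from_camera': array([[ 2.44100383e-04, -2.74864611e-01,  9.61482910e-01,
        -1.62149184e-01],
       [-5.11029529e-04, -9.61482847e-01, -2.74864463e-01,
         7.41725264e-02],
       [ 9.99999840e-01, -4.24251638e-04, -3.75162264e-04,
        -5.94557947e-04],
       [ 0.00000000e+00,  0.00000000e+00,  0.00000000e+00,
         1.00000000e+00]])}
```

View pics/top0.png

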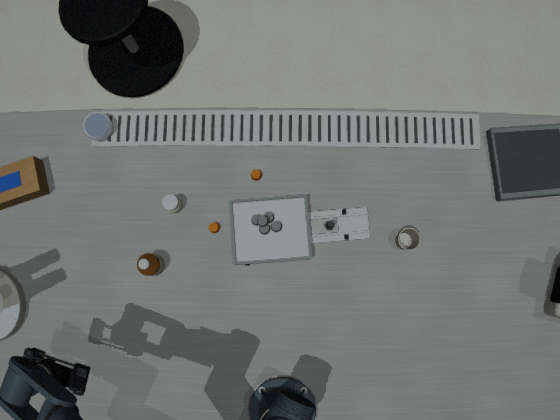

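View pics/side0.png

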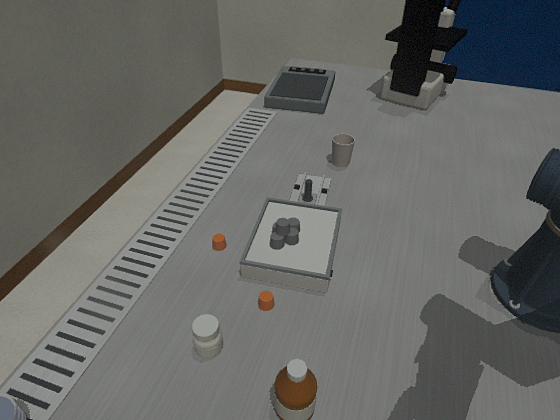

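The two views show five grey stoppers near top pixel (265,222), one of them on top. Their orange look-alikes are at (214,227) and (257,174). The post is at about (331,226), with the index bars at about (345,211) and (346,237). I'll check the heap in an enlarged crop.

```bash
cat > h.py <<'E'
from rig import robot, optics
import cv2,numpy as np
from scipy.spatial.transform import Rotation as R
def pose(n,o=None):
    i=optics.camera_info(n)
    if n=="wrist":
        o=o or robot.get_obs();T=np.eye(4);T[:3,:3]=R.from_quat(o["tool_rot"]).as_matrix();T[:3,3]=o["position"]
        return i,T@i["tool_from_camera"]
    T=np.eye(4);T[:3,3]=i["position"];r=i["rotation"]
    T[:3,:3]=R.from_quat(r).as_matrix() if np.size(r)==4 else r
    return i,T
def dist(i): return np.array([i["k1"],0,0,0])
def at_z(P,px,z):
    "pixels -> world at height z"
    i,T=P;u=cv2.undistortPoints(np.float64(px).reshape(-1,1,2),i["mtx"],dist(i))[:,0]
    d=np.c_[u,np.ones(len(u))]@T[:3,:3].T
    return T[:3,3]+d*((z-T[2,3])/d[:,2])[:,None]
def proj(P,X):
    i,T=P;Ti=np.linalg.inv(T);return cv2.projectPoints(np.float64(X).reshape(-1,3),cv2.Rodrigues(Ti[:3,:3])[0],Ti[:3,3],i["mtx"],dist(i))[0][:,0]
E
python3 - <<'E'
from h import *
a=cv2.imread("pics/top0.png");c=a[190:270,228:374]
cv2.imwrite("pics/c1.png",cv2.resize(c,None,fx=5.4,fy=5.4,interpolation=cv2.INTER_CUBIC))
P=pose("top");d=np.load("pics/top0.npy");print(P[1])
for p in [(331,222),(260,255),(265,219),(300,300)]:
    print(p,d[p[1],p[0]],at_z(P,[p],0))
E
```

```text
[[ 0.00971031 -0.99188873  0.12673778  0.41913276]
 [-0.99992814 -0.00874066  0.00820478 -0.02225875]
 [-0.00703045 -0.12680834 -0.99190232  1.70681866]
 [ 0.          0.          0.          1.        ]]
(331, 222) 1.6372329 [[ 0.59278758 -0.14671916  0.        ]]
(260, 255) 1.6559863 [[0.4858821  0.07763997 0.        ]]
(265, 219) 1.6183792 [[0.6005404  0.06342419 0.        ]]
(300, 300) 1.6831477 [[ 0.34559033 -0.04995124  0.        ]]
```

View pics/c1.png

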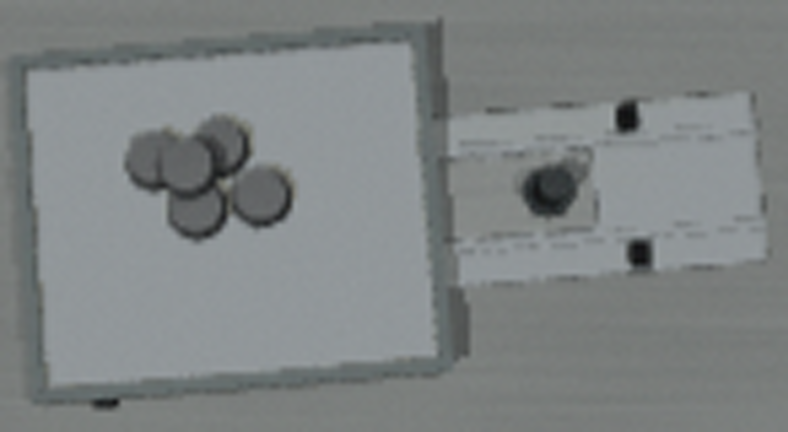

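```bash
python3 - <<'E'
from h import *
P=pose("top")
f=lambda q,z: at_z(P,(np.float64(q)+.5)/5.4-.5+[228,190],z)
inn=f([(27,70),(411,43),(437,352),(48,387)],.051)[:,:2]
c=inn.mean(0);
ye=((inn[0]-inn[1])+(inn[3]-inn[2]));xe=((inn[0]-inn[3])+(inn[1]-inn[2]))
print(inn,np.linalg.norm(ye)/2,np.linalg.norm(xe)/2)
th1=np.arctan2(-ye[0],ye[1]);th2=np.arctan2(xe[1],xe[0]);print(th1,th2)
s=f([(153,159),(221,145),(196,211),(261,194)],.073);e=f([(188,165)],.101)
p=f([(555,187)],.078);b=f([(626,116),(640,253)],.020);g=f([(758,92),(768,260)],.010)
m=b.mean(0)
for th in[(th1+th2)/2]:
  M=np.array([[np.cos(th),-np.sin(th)],[np.sin(th),np.cos(th)]])
  L=lambda X:(X[:,:2]-c)@M
  for n,X in dict(s=s,e=e,post=p,bars=b,g=g).items():print(n,X.round(4).tolist(),(L(X)*1e3).round(1).tolist())
print("c",c,th, "tool axes",R.from_quat(robot.get_obs()["tool_rot"]).as_matrix().round(3))
E
```

```text
[[ 0.64552907  0.16248679]
 [ 0.66308462 -0.05824436]
 [ 0.48600578 -0.07413001]
 [ 0.46379288  0.14671143]] 0.22167987909660303 0.18010458468922177
0.08981862254180376 0.08800978692736
s [[0.5924, 0.0875, 0.073], [0.6007, 0.0491, 0.073], [0.5632, 0.0627, 0.073], [0.5731, 0.0262, 0.073]] [[31.5, 40.6], [36.4, 1.7], [0.2, 18.6], [6.9, -18.7]]
e [[0.5863, 0.0661, 0.101]] [[23.5, 19.9]]
post [[0.5781, -0.1391, 0.078]] [[-2.9, -183.8]]
bars [[0.6257, -0.1849, 0.02], [0.5456, -0.1928, 0.02]] [[40.5, -233.6], [-40.0, -234.4]]
g [[0.6419, -0.264, 0.01], [0.5427, -0.2692, 0.01]] [[49.6, -313.9], [-49.7, -310.2]]
c [0.56460309 0.04420596] 0.08891420473458188 tool axes [[-0.001 -0.97   0.241]
 [-0.002  0.241  0.97 ]
 [-1.     0.    -0.002]]
```

```bash
cat >> h.py <<'E'
C=np.array([.5646,.0442]);TH=.089
def W(x,y): "light-table mm -> world xy"; c,s=np.cos(TH),np.sin(TH);return C+np.array([c*x-s*y,s*x+c*y])/1e3
def rows(xy,z,phi,n):
    "n equal steps from here to tool-down TCP (xy,z), jaw yaw phi deg"
    o=robot.get_obs();r=R.from_quat(o["tool_rot"]);p=np.array(o["position"])
    f=np.radians(phi);T=np.array([[0,-np.sin(f),np.cos(f)],[0,np.cos(f),np.sin(f)],[-1,0,0]])
    rv=(r.inv()*R.from_matrix(T)).as_rotvec()
    t=np.array([*xy,z]);g=[]
    for k in range(n):
        rk=r*R.from_rotvec(rv*k/n);g.append([*(rk.inv().apply(t-p)/n*100).round(2),*(rv/n).round(3)])
    print("t",round(o["time"],2),"p",p.round(4),"w",round(float(o["grip_width"]),4),"turn deg",np.degrees(np.linalg.norm(rv)).round(1))
    print(*[[float(v) for v in x] for x in g],sep="\n")
E
python3 -c "
from h import *
rows(W(23.5,20),.20,-18,12)"
```

```text
t 0.15 p [0.1506 0.606  0.2218] w 0.0872 turn deg 94.0
[0.19, -4.61, -3.49, 0.137, -0.0, 0.0]
[0.19, -5.04, -2.83, 0.137, -0.0, 0.0]
[0.18, -5.38, -2.11, 0.137, -0.0, 0.0]
[0.18, -5.62, -1.36, 0.137, -0.0, 0.0]
[0.18, -5.75, -0.58, 0.137, -0.0, 0.0]
[0.18, -5.78, 0.21, 0.137, -0.0, 0.0]
[0.18, -5.69, 0.99, 0.137, -0.0, 0.0]
[0.18, -5.51, 1.76, 0.137, -0.0, 0.0]
[0.18, -5.21, 2.49, 0.137, -0.0, 0.0]
[0.18, -4.83, 3.18, 0.137, -0.0, 0.0]
[0.18, -4.35, 3.81, 0.137, -0.0, 0.0]
[0.18, -3.79, 4.37, 0.137, -0.0, 0.0]
```

Call:
arm_command --pt "0.2 -4.6 -3.5 0.137 0 0 6" --pt "0.2 -5.0 -2.8 0.137 0 0 6" --pt "0.2 -5.4 -2.1 0.137 0 0 6" --pt "0.2 -5.6 -1.4 0.137 0 0 6" --pt "0.2 -5.75 -0.6 0.137 0 0 6" --pt "0.2 -5.8 0.2 0.137 0 0 6" --pt "0.2 -5.7 1.0 0.137 0 0 6" --pt "0.2 -5.5 1.8 0.137 0 0 6" --pt "0.2 -5.2 2.5 0.137 0 0 6" --pt "0.2 -4.8 3.2 0.137 0 0 6" --pt "0.2 -4.35 3.8 0.137 0 0 6" --pt "0.2 -3.8 4.4 0.137 0 0 6" --grip_force 15

```text
time: 1.65
position: [0.5847, 0.0439, 0.1953]
tool_rot: [0.129, 0.695, -0.127, 0.696]
ft_force: [-0.3, 0.3, 0.4]
grip_width: 0.0602
```

```bash
python3 -c "
from h import *
P=pose('wrist');p,d=optics.camera('wrist');cv2.imwrite('pics/w1.png',p);np.save('pics/w1.npy',d);np.save('pics/w1P.npy',P[1])
rows(W(23.5,20),.20,-18,1)"
```

```text
t 1.7 p [0.5911 0.0369 0.1955] w 0.0601 turn deg 3.3
[-0.47, 2.56, -1.51, -0.057, 0.01, 0.0]
```

View pics/w1.png

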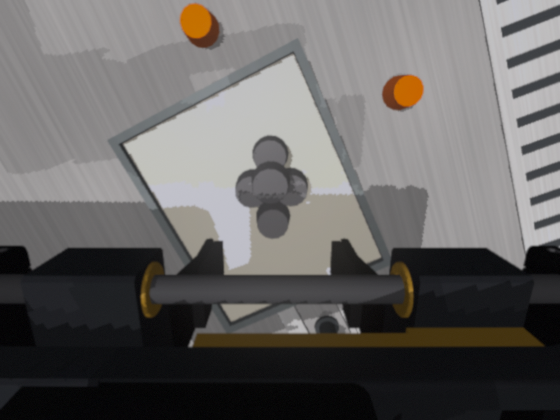

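The wrist view shows the grey heap: E is on top at (270,184), with the others at (270,153), (248,187), (292,187) and (273,218). The orange parts, at (198,22) and (406,91), are off the table.

```bash
python3 -c "
from h import *
P=(optics.camera_info('wrist'),np.load('pics/w1P.npy'))
c,s=np.cos(TH),np.sin(TH)
L=lambda X:((X[:,:2]-C)@np.array([[c,-s],[s,c]])*1e3).round(1).tolist()
print(L(at_z(P,[(270,153),(248,187),(292,187),(273,218)],.073)),L(at_z(P,[(270,184)],.101)))
print('rim inner',L(at_z(P,[(123,147),(294,54),(381,259)],.053)))
print('post',L(at_z(P,[(328,325)],.078)))
g=cv2.imread('pics/w1.png')[120:260,190:350];cv2.imwrite('pics/w1c.png',cv2.resize(g,None,fx=4.5,fy=4,interpolation=2)) 
rows(W(23.5,20),.20,-18,3)"
```

```text
[[35.0, 39.7], [3.0, 20.8], [39.4, 3.0], [10.5, -16.2]] [[25.5, 19.3]]
rim inner [[-89.8, 104.5], [91.2, 106.5], [89.8, -112.4]]
post [[11.2, -143.6]]
t 1.7 p [0.5911 0.0369 0.1955] w 0.0601 turn deg 3.3
[-0.16, 0.85, -0.5, -0.019, 0.003, 0.0]
[-0.15, 0.86, -0.49, -0.019, 0.003, 0.0]
[-0.15, 0.87, -0.47, -0.019, 0.003, 0.0]
```

Call:
arm_command --pt "1.0 0.85 -0.5 -0.019 0.003 0 6" --pt "2.0 0.85 -0.5 -0.019 0.003 0 6" --pt "2.0 0.85 -0.4 -0.019 0.003 0 6" --pt "0 0 0 0 0 0 6"

```text
time: 2.2
position: [0.5839, 0.068, 0.1415]
tool_rot: [0.109, 0.701, -0.109, 0.697]
ft_force: [0.0, -0.6, -0.6]
grip_width: 0.06
```

```bash
python3 -c "
from h import *
rows(W(24.5,19.7),.077,-18,3)"
```

```text
t 2.2 p [0.5839 0.068  0.1415] w 0.06 turn deg 0.4
[2.15, -0.03, 0.14, 0.001, -0.002, 0.0]
[2.15, -0.03, 0.13, 0.001, -0.002, 0.0]
[2.15, -0.03, 0.13, 0.001, -0.002, 0.0]
```

Call:
arm_command --pt "2.5 0 0.2 0 0 0 6" --pt "2.2 0 0.1 0 0 0 6" --pt "1.0 0 0.1 0 0 0 6" --pt "0 0 0 0 0 0 6"

```text
time: 2.7
position: [0.587, 0.0702, 0.0855]
tool_rot: [0.107, 0.7, -0.107, 0.698]
ft_force: [-0.4, 0.0, 0.2]
grip_width: 0.0602
```

```bash
python3 -c "
from h import *
rows(W(24.5,19.7),.078,-18,1)"
```

```text
t 2.7 p [0.587  0.0702 0.0855] w 0.0602 turn deg 0.6
[0.75, -0.39, 0.15, 0.01, -0.003, 0.0]
```

Call:
arm_command --pt "0.7 -0.4 0.1 0 0 0 6" --pt "0 0 0 0 0 0 2.5" --pt "0 0 0 0 0 0 2.5" --pt "0 0 0 0 0 0 2.5" --pt "0 0 0 0 0 0 2.5" --pt "-2 0 0 0 0 0 2.5" --pt "-3 0 0 0 0 0 2.5" --pt "-3 0 0 0 0 0 2.5" --pt "0 0 0 0 0 0 2.5"

```text
time: 3.82
position: [0.5877, 0.0657, 0.162]
tool_rot: [0.107, 0.699, -0.107, 0.699]
ft_force: [-0.5, -0.3, -1.0]
grip_width: 0.0327
```

```bash
python3 -c "
from h import *
rows(W(-45,-50),.13,-18,4)
rows(W(-45,-50),.053,-18,1)"
```

```text
t 3.83 p [0.5877 0.0657 0.162 ] w 0.0327 turn deg 0.6
[0.8, -2.27, -0.95, 0.003, -0.0, -0.0]
[0.8, -2.27, -0.94, 0.003, -0.0, -0.0]
[0.8, -2.28, -0.94, 0.003, -0.0, -0.0]
[0.8, -2.28, -0.93, 0.003, -0.0, -0.0]
t 3.83 p [0.5877 0.0657 0.162 ] w 0.0327 turn deg 0.6
[10.9, -9.09, -3.79, 0.01, -0.001, -0.0]
```

Call:
arm_command --pt "0.8 -2.3 -1.0 0 0 0 2.5" --pt "0.8 -2.3 -1.0 0 0 0 2.5" --pt "0.8 -2.3 -0.9 0 0 0 2.5" --pt "0.8 -2.3 -0.9 0 0 0 2.5" --pt "3 0 0 0 0 0 2.5" --pt "3 0 0 0 0 0 2.5" --pt "0.5 0 0 0 0 0 2.5" --pt "0 0 0 0 0 0 2.5"

```text
time: 4.82
position: [0.5173, -0.012, 0.0566]
tool_rot: [0.107, 0.702, -0.106, 0.696]
ft_force: [0.4, -0.4, 0.2]
grip_width: 0.0329
```

```bash
python3 -c "
from h import *
rows(W(-45,-50),.051,-18,1)"
```

```text
t 4.83 p [ 0.5173 -0.012   0.0566] w 0.0329 turn deg 0.8
[0.55, 0.43, 0.6, 0.011, -0.01, 0.0]
```

Call:
arm_command --pt "0.6 0 0.4 0 0 0 2.5" --pt "0 0 0 0 0 0 2.5" --pt "0 0 0 0 0 0 5.5" --pt "0 0 0 0 0 0 5.5" --pt "0 0 0 0 0 0 5.5" --pt "-2 0 0 0 0 0 5.5" --pt "-4 0 0 0 0 0 5.5" --pt "-4 0 0 0 0 0 5.5" --pt "0 0 0 0 0 0 5.5"

```text
time: 5.95
position: [0.5237, -0.0133, 0.1556]
tool_rot: [0.107, 0.701, -0.106, 0.697]
ft_force: [-0.5, 0.4, 0.3]
grip_width: 0.0549
```

```bash
python3 -c "
from h import *
P=pose('wrist');p,d=optics.camera('wrist');cv2.imwrite('pics/w2.png',p);np.save('pics/w2P.npy',P[1])
rows(W(9,-17),.13,-18,2)"
```

```text
t 6.0 p [ 0.5223 -0.013   0.1541] w 0.055 turn deg 0.9
[1.18, 2.75, 1.92, 0.006, -0.005, 0.0]
[1.19, 2.76, 1.9, 0.006, -0.005, 0.0]
```

View pics/w2.png

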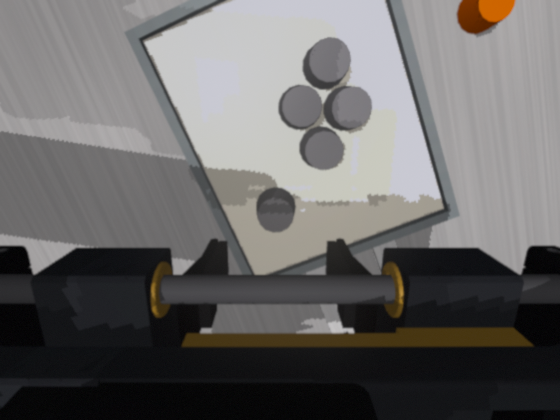

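E stands alone at (276,205). The other four are still upright: A (330,60), C (301,105), B (351,105) and D (323,147).

```bash
cat >> h.py <<'E'
def L(X): c,s=np.cos(TH),np.sin(TH);return ((np.array(X)[:,:2]-C)@np.array([[c,-s],[s,c]])*1e3).round(1).tolist()
E
python3 -c "
from h import *
P=(optics.camera_info('wrist'),np.load('pics/w2P.npy'))
print(L(at_z(P,[(276,205),(323,147),(301,105),(351,105),(330,60)],.073)))
print('rim',L(at_z(P,[(143,40),(446,208),(260,273)],.053)))
"
```

```text
[[-43.4, -47.6], [7.5, -18.8], [3.1, 16.2], [37.2, 2.1], [33.3, 36.8]]
rim [[-89.4, 106.5], [90.5, -111.7], [-84.5, -107.6]]
```

Call:
arm_command --pt "1.2 2.7 1.9 0 0 0 4.8" --pt "1.2 2.7 1.9 0 0 0 4.8" --pt "3 0 0 0 0 0 4.8" --pt "0 0 0 0 0 0 4.8" --pt "0 0 0 0 0 0 4.8"

```text
time: 6.62
position: [0.5714, 0.0286, 0.093]
tool_rot: [0.107, 0.706, -0.107, 0.692]
ft_force: [0.1, -0.1, 0.6]
grip_width: 0.0481
```

```bash
python3 -c "
from h import *
rows(W(8,-18),.049,-18,3)"
```

```text
t 6.62 p [0.5714 0.0286 0.093 ] w 0.0481 turn deg 1.3
[1.46, -0.02, 0.13, 0.003, -0.007, 0.001]
[1.47, -0.02, 0.12, 0.003, -0.007, 0.001]
[1.47, -0.02, 0.11, 0.003, -0.007, 0.001]
```

Call:
arm_command --pt "1.8 0 0.2 0 -0.01 0 4.8" --pt "1.8 0 0.1 0 -0.01 0 4.8" --pt "0.6 0 0 0 0 0 4.8" --pt "0 0 0 0 0 0 4.8" --pt "0 0 0 0 0 0 2.5" --pt "0 0 0 0 0 0 2.5" --pt "0 0 0 0 0 0 2.5" --pt "-2 0 0 0 0 0 2.5" --pt "-3 0 0 0 0 0 2.5" --pt "-2 0 0 0 0 0 2.5" --pt "0 0 0 0 0 0 2.5"

```text
time: 8.0
position: [0.5757, 0.0265, 0.1273]
tool_rot: [0.107, 0.696, -0.108, 0.702]
ft_force: [-0.3, 0.4, -1.4]
grip_width: 0.0322
```

```bash
python3 -c "
from h import *
rows(W(45,-75),.11,-18,2)"
```

```text
t 8.0 p [0.5757 0.0265 0.1273] w 0.0322 turn deg 0.7
[0.89, -1.92, 2.71, 0.004, 0.004, 0.0]
[0.87, -1.91, 2.73, 0.004, 0.004, 0.0]
```

Call:
arm_command --pt "0.4 -1.9 2.7 0 0 0 2.5" --pt "0.9 -1.9 2.7 0 0 0 2.5" --pt "3 0 0 0 0 0 2.5" --pt "2 0 0 0 0 0 2.5" --pt "0 0 0 0 0 0 2.5" --pt "0 0 0 0 0 0 2.5"

```text
time: 8.75
position: [0.6151, -0.0272, 0.059]
tool_rot: [0.107, 0.698, -0.108, 0.7]
ft_force: [0.3, -0.6, 0.1]
grip_width: 0.0325
```

```bash
python3 -c "
from h import *
rows(W(45,-75),.051,-18,1)"
```

```text
t 8.75 p [ 0.6151 -0.0272  0.059 ] w 0.0325 turn deg 0.5
[0.8, 0.09, 0.08, 0.009, 0.003, 0.001]
```

Lower, release, rise, then go to A (33,39).

Call:
arm_command --pt "0.8 0 0 0 0 0 2.5" --pt "0 0 0 0 0 0 2.5" --pt "0 0 0 0 0 0 4.8" --pt "0 0 0 0 0 0 4.8" --pt "-2 0 0 0 0 0 4.8" --pt "-3 0 0 0 0 0 4.8" --pt "-1.5 0 0 0 0 0 4.8" --pt "0 0 0 0 0 0 4.8"

```text
time: 9.75
position: [0.6158, -0.0265, 0.1204]
tool_rot: [0.106, 0.697, -0.108, 0.701]
ft_force: [0.4, -0.2, 0.2]
grip_width: 0.0482
```

```bash
python3 -c "
from h import *
rows(W(33,39),.095,-18,3)"
```

```text
t 9.75 p [ 0.6158 -0.0265  0.1204] w 0.0482 turn deg 0.7
[0.83, 3.36, -1.82, 0.003, 0.002, 0.0]
[0.84, 3.35, -1.83, 0.003, 0.002, 0.0]
[0.84, 3.35, -1.84, 0.003, 0.002, 0.0]
```

Call:
arm_command --pt "0 3.35 -1.8 0 0 0 4.8" --pt "0.8 3.35 -1.8 0 0 0 4.8" --pt "0.8 3.35 -1.85 0 0 0 4.8" --pt "0 0 0 0 0 0 4.8" --pt "0 0 0 0 0 0 4.8"

```text
time: 10.38
position: [0.5917, 0.0873, 0.0989]
tool_rot: [0.107, 0.698, -0.109, 0.699]
ft_force: [-0.1, -0.3, -0.6]
grip_width: 0.0478
```

```bash
python3 -c "
from h import *
rows(W(33,39),.049,-18,3)"
```

```text
t 10.38 p [0.5917 0.0873 0.0989] w 0.0478 turn deg 0.5
[1.66, -0.01, 0.08, 0.003, 0.001, 0.001]
[1.66, -0.01, 0.08, 0.003, 0.001, 0.001]
[1.66, -0.02, 0.08, 0.003, 0.001, 0.001]
```

Call:
arm_command --pt "2.0 0 0.2 0 0 0 4.8" --pt "2.0 0 0.1 0 0 0 4.8" --pt "0.7 0 0 0 0 0 4.8" --pt "0 0 0 0 0 0 4.8" --pt "0 0 0 0 0 0 2.5" --pt "0 0 0 0 0 0 2.5" --pt "0 0 0 0 0 0 2.5" --pt "-2 0 0 0 0 0 2.5" --pt "-3 0 0 0 0 0 2.5" --pt "0 0 0 0 0 0 2.5" --pt "0 0 0 0 0 0 2.5"

```text
time: 11.75
position: [0.5972, 0.0818, 0.1036]
tool_rot: [0.108, 0.696, -0.111, 0.701]
ft_force: [0.1, 0.3, -0.4]
grip_width: 0.0328
```

```bash
python3 -c "
from h import *
rows(W(45,76),.095,-18,2)"
```

```text
t 11.75 p [0.5972 0.0818 0.1036] w 0.0328 turn deg 0.4
[0.42, 2.09, -0.39, 0.001, 0.003, 0.001]
[0.43, 2.09, -0.39, 0.001, 0.003, 0.001]
```

Call:
arm_command --pt "0 2.1 -0.4 0 0 0 2.5" --pt "0.4 2.1 -0.4 0 0 0 2.5" --pt "2 0 0 0 0 0 2.5" --pt "1.8 0 0 0 0 0 2.5" --pt "0 0 0 0 0 0 2.5" --pt "0 0 0 0 0 0 2.5"

```text
time: 12.5
position: [0.6012, 0.1315, 0.0559]
tool_rot: [0.108, 0.698, -0.11, 0.699]
ft_force: [0.7, -0.6, 0.1]
grip_width: 0.0328
```

```bash
python3 -c "
from h import *
rows(W(45,76),.051,-18,1)"
```

```text
t 12.5 p [0.6012 0.1315 0.0559] w 0.0328 turn deg 0.4
[0.49, -0.68, 0.37, 0.006, 0.001, 0.003]
```

Call:
arm_command --pt "0.5 -0.6 0.3 0 0 0 2.5" --pt "0 0 0 0 0 0 2.5" --pt "0 0 0 0 0 0 4.8" --pt "0 0 0 0 0 0 4.8" --pt "-2 0 0 0 0 0 4.8" --pt "-3 0 0 0 0 0 4.8" --pt "-3 0 0 0 0 0 4.8" --pt "0 0 0 0 0 0 4.8"

```text
time: 13.5
position: [0.6036, 0.1229, 0.1343]
tool_rot: [0.108, 0.697, -0.11, 0.7]
ft_force: [0.1, 0.2, 0.3]
grip_width: 0.048
```

```bash
python3 -c "
from h import *
P=pose('wrist');p,d=optics.camera('wrist');cv2.imwrite('pics/w3.png',p);np.save('pics/w3P.npy',P[1])
rows(W(2,18),.11,-80,7)"
```

```text
t 13.55 p [0.6023 0.1229 0.1328] w 0.0477 turn deg 62.2
[0.33, -0.99, -0.24, 0.155, 0.0, 0.0]
[0.33, -1.01, -0.09, 0.155, 0.0, 0.0]
[0.33, -1.01, 0.07, 0.155, 0.0, 0.0]
[0.33, -0.99, 0.22, 0.155, 0.0, 0.0]
[0.33, -0.94, 0.38, 0.155, 0.0, 0.0]
[0.33, -0.87, 0.52, 0.155, 0.0, 0.0]
[0.33, -0.78, 0.65, 0.155, 0.0, 0.0]
```

View pics/w3.png

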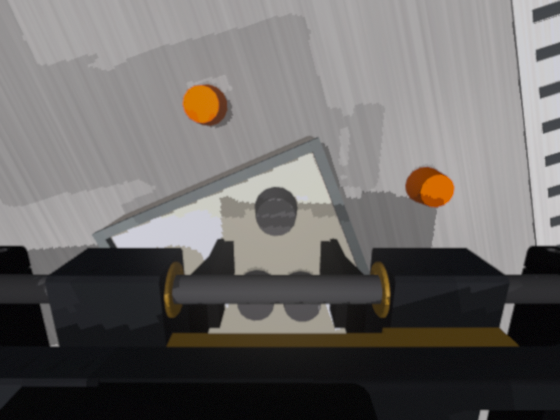

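A stands alone at (276,207). C and B show partly under the gripper at about (256,300) and (302,300), still side by side.

Call:
arm_command --pt "0.3 -1.0 -0.2 0.155 0 0 4.8" --pt "0.3 -1.0 -0.1 0.155 0 0 4.8" --pt "0.3 -1.0 0.1 0.155 0 0 4.8" --pt "0.3 -1.0 0.2 0.155 0 0 4.8" --pt "0.3 -0.95 0.4 0.155 0 0 4.8" --pt "0.3 -0.9 0.5 0.155 0 0 4.8" --pt "0.3 -0.8 0.65 0.155 0 0 4.8" --pt "0 0 0 0 0 0 4.8" --pt "0 0 0 0 0 0 4.8"

```text
time: 14.68
position: [0.554, 0.0606, 0.0989]
tool_rot: [0.457, 0.54, -0.469, 0.529]
ft_force: [0.9, -0.5, 0.3]
grip_width: 0.048
```

```bash
python3 -c "
from h import *
P=(optics.camera_info('wrist'),np.load('pics/w3P.npy'))
print(L(at_z(P,[(276,208),(256,300),(302,300)],.073)))
rows(W(2,18),.095,-80,2)
p,d=optics.camera('wrist');cv2.imwrite('pics/w4.png',p);np.save('pics/w4P.npy',pose('wrist')[1])
"
```

```text
[[50.5, 83.9], [5.6, 19.1], [39.7, 4.6]]
t 14.68 p [0.554  0.0606 0.0989] w 0.048 turn deg 2.2
[0.18, 0.56, -0.01, -0.016, -0.0, 0.012]
[0.19, 0.56, 0.0, -0.016, -0.0, 0.012]
```

Call:
arm_command --pt "0.1 0.6 0 -0.016 0 0.012 4.8" --pt "0.1 0.6 0 -0.016 0 0.012 4.8" --pt "0 0 0 0 0 0 4.8" --pt "0 0 0 0 0 0 4.8"

```text
time: 15.22
position: [0.5675, 0.0634, 0.0967]
tool_rot: [0.454, 0.542, -0.452, 0.544]
ft_force: [0.3, -0.2, -0.2]
grip_width: 0.0478
```

```bash
python3 -c "
from h import *
rows(W(3,18),.049,-80,3)
"
```

```text
t 15.22 p [0.5675 0.0634 0.0967] w 0.0478 turn deg 0.4
[1.59, -0.06, 0.02, 0.002, -0.0, -0.001]
[1.59, -0.06, 0.02, 0.002, -0.0, -0.001]
[1.59, -0.06, 0.02, 0.002, -0.0, -0.001]
```

Call:
arm_command --pt "2.0 -0.1 0 0 0 0 4.8" --pt "1.9 -0.1 0 0 0 0 4.8" --pt "0.7 0 0 0 0 0 4.8" --pt "0 0 0 0 0 0 4.8" --pt "0 0 0 0 0 0 2.5" --pt "0 0 0 0 0 0 2.5" --pt "0 0 0 0 0 0 2.5" --pt "-2 0 0 0 0 0 2.5" --pt "-3 0 0 0 0 0 2.5" --pt "0 0 0 0 0 0 2.5" --pt "0 0 0 0 0 0 2.5"

```text
time: 16.6
position: [0.5669, 0.063, 0.1032]
tool_rot: [0.455, 0.541, -0.451, 0.545]
ft_force: [-0.4, 0.0, -1.2]
grip_width: 0.033
```

```bash
python3 -c "
from h import *
rows(W(-45,50),.1,-80,2)"
```

```text
t 16.6 p [0.5669 0.063  0.1032] w 0.033 turn deg 0.6
[0.14, -2.29, -1.79, 0.003, 0.0, -0.004]
[0.15, -2.3, -1.78, 0.003, 0.0, -0.004]
```

Call:
arm_command --pt "0 -2.3 -1.8 0 0 0 2.5" --pt "0 -2.3 -1.7 0 0 0 2.5" --pt "2 0 0 0 0 0 2.5" --pt "2 0 0 0 0 0 2.5" --pt "0 0 0 0 0 0 2.5" --pt "0 0 0 0 0 0 2.5"

```text
time: 17.35
position: [0.5114, 0.0899, 0.0575]
tool_rot: [0.453, 0.543, -0.452, 0.543]
ft_force: [0.6, -0.4, 0.3]
grip_width: 0.033
```

```bash
python3 -c "
from h import *
rows(W(-45,50),.051,-80,1)"
```

```text
t 17.35 p [0.5114 0.0899 0.0575] w 0.033 turn deg 0.4
[0.65, 0.39, 0.06, 0.006, -0.001, -0.001]
```

Call:
arm_command --pt "0.6 0.3 0 0 0 0 2.5" --pt "0 0 0 0 0 0 2.5" --pt "0 0 0 0 0 0 4.8" --pt "0 0 0 0 0 0 4.8" --pt "-2 0 0 0 0 0 4.8" --pt "-4 0 0 0 0 0 4.8" --pt "-4 0 0 0 0 0 4.8" --pt "0 0 0 0 0 0 4.8"

```text
time: 18.35
position: [0.5161, 0.0901, 0.1551]
tool_rot: [0.454, 0.542, -0.452, 0.544]
ft_force: [-0.1, -0.5, -0.9]
grip_width: 0.0477
```

```bash
python3 -c "
from h import *
rows(W(-1,-184.5),.15,-85,6)"
```

```text
t 18.35 p [0.5161 0.0901 0.1551] w 0.0477 turn deg 5.3
[0.09, 0.36, 3.96, 0.015, -0.0, -0.001]
[0.09, 0.42, 3.95, 0.015, -0.0, -0.001]
[0.09, 0.48, 3.94, 0.015, -0.0, -0.001]
[0.09, 0.54, 3.94, 0.015, -0.0, -0.001]
[0.09, 0.61, 3.93, 0.015, -0.0, -0.001]
[0.08, 0.67, 3.92, 0.015, -0.0, -0.001]
```

Next I go above the post, then take a top view to check the spread and a wrist view of the post.

Call:
arm_command --pt "0 0.4 4.0 0.015 0 0 4.8" --pt "0 0.4 4.0 0.015 0 0 4.8" --pt "0 0.5 3.9 0.015 0 0 4.8" --pt "0 0.55 3.9 0.015 0 0 4.8" --pt "0 0.6 3.9 0.015 0 0 4.8" --pt "0 0.65 3.5 0.015 0 0 4.8" --pt "0 0 0 0 0 0 4.8" --pt "0 0 0 0 0 0 4.8"

```text
time: 19.35
position: [0.5763, -0.1397, 0.1465]
tool_rot: [0.477, 0.525, -0.477, 0.518]
ft_force: [-0.1, -0.6, -0.6]
grip_width: 0.0481
```

```bash
python3 -c "
from h import *
rows(W(-1,-184.5),.10,-85,2)
np.save('pics/w5P.npy',pose('wrist')[1]);p,d=optics.camera('wrist');cv2.imwrite('pics/w5.png',p)
t,d=optics.camera('top');cv2.imwrite('pics/top5.png',t)
c=cv2.resize(t[190:270,228:374],None,fx=5.4,fy=5.4,interpolation=2)
cv2.imwrite('pics/c5.png',c)
"
```

```text
t 19.35 p [ 0.5763 -0.1397  0.1465] w 0.0481 turn deg 0.6
[2.32, 0.2, 0.03, 0.001, -0.003, 0.003]
[2.32, 0.19, 0.02, 0.001, -0.003, 0.003]
```

View pics/c5.png

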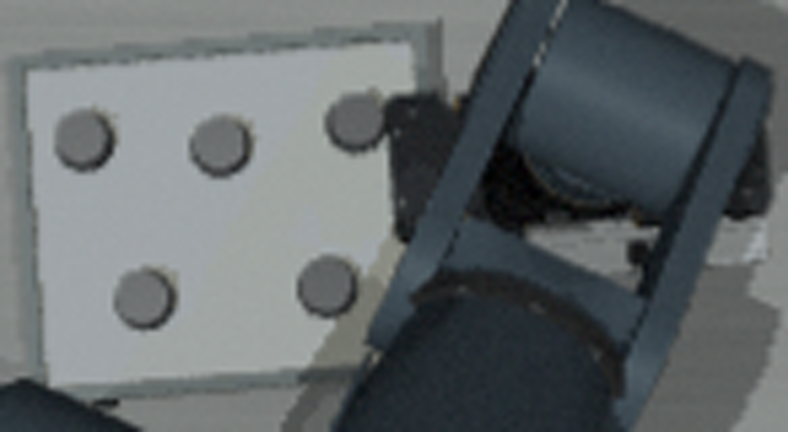

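View pics/w5.png

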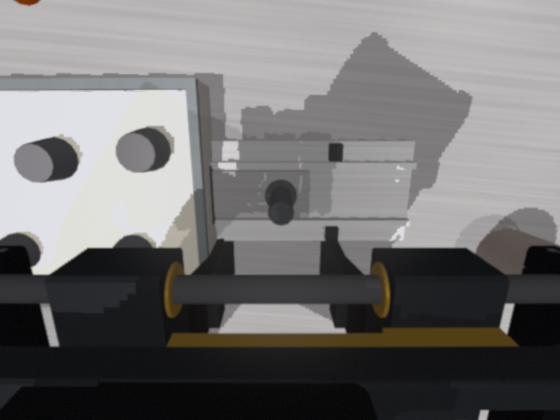

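All five stoppers stand apart in the top crop: (84,139), (221,145), (356,121), (145,297) and (328,285). In the wrist view the post top is at (281,213) and the bars are at (335,152) and (331,234).

```bash
python3 -c "
from h import *
P=(optics.camera_info('wrist'),np.load('pics/w5P.npy'))
b=at_z(P,[(335.5,152),(331.5,234)],.020);p=at_z(P,[(281,213)],.078)
print('bars',b.round(4),L(b),'post',p.round(4),L(p),'grip',L(np.array([robot.get_obs()['position']])))
T=pose('top');s=at_z(T,(np.float64([(84,139),(221,145),(356,121),(145,297),(328,285)])+.5)/5.4-.5+[228,190],.073)
from scipy.spatial.distance import pdist;print(L(s),pdist(s).min())
"
```

```text
bars [[ 0.6257 -0.1888  0.02  ]
 [ 0.5468 -0.196   0.02  ]] [[40.2, -237.5], [-39.1, -237.7]] post [[ 0.5817 -0.1429  0.078 ]] [[0.4, -187.9]] grip [[-4.3, -183.9]]
[[46.0, 78.8], [36.4, 1.7], [43.9, -75.4], [-45.9, 50.8], [-47.2, -52.2]] 0.0774328192554718
```

Call:
arm_command --pt "2.3 0.2 0.1 0 0 0 4.8" --pt "2.3 0.2 0.1 0 0 0 4.8" --pt "0 0 0 0 0 0 4.8" --pt "0 0 0 0 0 0 4.8"

```text
time: 19.95
position: [0.5802, -0.1362, 0.1011]
tool_rot: [0.476, 0.526, -0.476, 0.52]
ft_force: [0.7, 1.0, -0.3]
grip_width: 0.0481
```

```bash
python3 -c "
from h import *
rows(W(0,-186),.035,-85,4)"
```

```text
t 19.95 p [ 0.5802 -0.1362  0.1011] w 0.0481 turn deg 0.7
[1.65, 0.02, 0.13, 0.002, -0.002, 0.001]
[1.65, 0.02, 0.13, 0.002, -0.002, 0.001]
[1.65, 0.02, 0.13, 0.002, -0.002, 0.001]
[1.65, 0.02, 0.12, 0.002, -0.002, 0.001]
```

Call:
arm_command --pt "1.8 0 0.2 0 0 0 4.8" --pt "1.8 0 0.2 0 0 0 4.8" --pt "1.8 0 0.1 0 0 0 4.8" --pt "1.4 0 0.1 0 0 0 4.8" --pt "0 0 0 0 0 0 4.8" --pt "0 0 0 0 0 0 4.8"

```text
time: 20.7
position: [0.5807, -0.1422, 0.0289]
tool_rot: [0.476, 0.526, -0.475, 0.521]
ft_force: [0.4, -0.5, 0.5]
grip_width: 0.0482
```

```bash
python3 -c "
from h import *
rows(W(0,-186),.035,-85,1)
print(robot.get_obs()['ft_force'])"
```

```text
t 20.7 p [ 0.5807 -0.1422  0.0289] w 0.0482 turn deg 0.7
[-0.61, 0.05, -0.12, 0.008, -0.006, 0.005]
[ 0.36968362 -0.45226082  0.49806299]
```

Raise 6 mm, close with 35 N and see where the post centres.

Call:
arm_command --pt "-0.6 0 0 0 0 0 4.8" --pt "0 0 0 0 0 0 1.2" --pt "0 0 0 0 0 0 1.2" --pt "0 0 0 0 0 0 1.2" --pt "0 0 0 0 0 0 1.2" --pt "0 0 0 0 0 0 1.2" --grip_force 35

```text
time: 21.45
position: [0.5819, -0.1417, 0.0374]
tool_rot: [0.476, 0.525, -0.475, 0.522]
ft_force: [0.2, 0.9, 0.5]
grip_width: 0.0191
```

```bash
python3 -c "
from h import *
o=robot.get_obs();print(L([o['position']]),o['ft_force'])
y=L([o['position']])[0][1]
rows(W(0,y-50),.035,-85,6)"
```

```text
[[0.7, -186.7]] [0.1935394  0.93590206 0.50514233]
t 21.45 p [ 0.5819 -0.1417  0.0374] w 0.0191 turn deg 0.6
[0.04, -0.02, 0.83, 0.001, -0.001, 0.0]
[0.04, -0.02, 0.83, 0.001, -0.001, 0.0]
[0.04, -0.01, 0.83, 0.001, -0.001, 0.0]
[0.04, -0.01, 0.83, 0.001, -0.001, 0.0]
[0.04, -0.01, 0.83, 0.001, -0.001, 0.0]
[0.04, -0.01, 0.83, 0.001, -0.001, 0.0]
```

Call:
arm_command --pt "0 0 0.8 0 0 0 1.2" --pt "0 0 0.8 0 0 0 1.2" --pt "0 0 0.8 0 0 0 1.2" --pt "0 0 0.8 0 0 0 1.2" --pt "0 0 0.8 0 0 0 1.2" --pt "0 0 0.8 0 0 0 1.2" --pt "0 0 0 0 0 0 1.2" --pt "0 0 0 0 0 0 1.2"

```text
time: 22.45
position: [0.5859, -0.1869, 0.0374]
tool_rot: [0.479, 0.528, -0.473, 0.518]
ft_force: [0.6, 7.2, 2.2]
grip_width: 0.0192
```

```bash
python3 -c "
from h import *
o=robot.get_obs();print(L([o['position']]),o['ft_force'])
rows(W(0.3,-236.7),.037,-85,1)"
```

```text
[[0.7, -232.1]] [0.62103121 7.18631062 2.18124291]
t 22.45 p [ 0.5859 -0.1869  0.0374] w 0.0192 turn deg 1.0
[0.03, -0.04, 0.46, 0.006, -0.015, 0.003]
```

Call:
arm_command --pt "0 0 0.4 0 0 0 1.2" --pt "0 0 0.2 0 0 0 1.2" --pt "0 0 0.1 0 0 0 1.2"

```text
time: 22.82
position: [0.5863, -0.1916, 0.0374]
tool_rot: [0.48, 0.529, -0.472, 0.517]
ft_force: [1.4, 8.1, 1.8]
grip_width: 0.0192
```

```bash
python3 -c "
from h import *
for k in range(6):
  o=robot.get_obs();print(o['time'],L([o['position']]),o['position'][2],o['ft_force'],o['grip_width'])
  if k<5:
    if k==4: p,d=optics.camera('wrist');np.save('pics/w6P.npy',pose('wrist')[1]);cv2.imwrite('pics/w6.png',p)
    else: optics.camera('wrist')
"
```

```text
22.825 [[0.7, -236.8]] 0.03737982026516675 [1.43391022 8.06053851 1.77413662] 0.01922424898776917
22.875 [[0.7, -236.9]] 0.037373296403918926 [0.1408997  7.95400675 2.49526397] 0.01929642501712098
22.925 [[0.7, -236.9]] 0.037373363414077154 [-0.01277771  7.06162568  2.76138763] 0.01922547575454005
22.975 [[0.7, -236.9]] 0.03735655098419127 [0.99478592 8.0807606  2.13843561] 0.019140507224486635
23.025 [[0.7, -236.9]] 0.03734912083218045 [0.54055171 8.08805548 1.79566448] 0.01898920429040132
23.075 [[0.7, -236.9]] 0.03738647854797356 [1.50667376 7.29879898 2.29511156] 0.01931159682324502
```

View pics/w6.png

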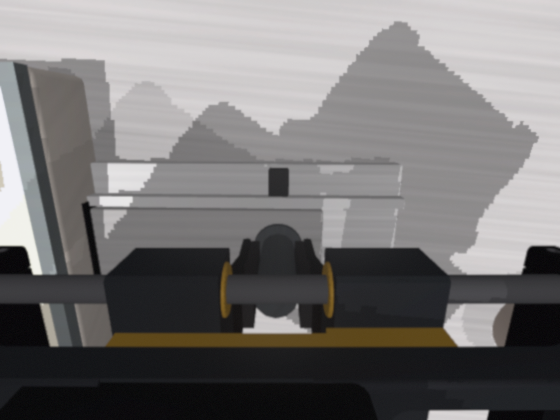

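The fingers hold the post. The far bar at (279,182) lines up with the flange at about (278,240). I'll check the alignment numerically and confirm the stoppers haven't moved.

```bash
python3 -c "
from h import *
P=(optics.camera_info('wrist'),np.load('pics/w6P.npy'))
print(L(at_z(P,[(278.5,172)],.020)),'bar', L(at_z(P,[(278,224),(250,245),(302,245)],.022)))
s,d=optics.camera('side');cv2.imwrite('pics/s7.png',cv2.resize(s[165:300,210:360],None,fx=5,fy=4.4,interpolation=2))
"
```

```text
[[46.3, -238.3]] bar [[15.5, -238.2], [1.9, -221.3], [2.3, -252.8]]
```

View pics/s7.png

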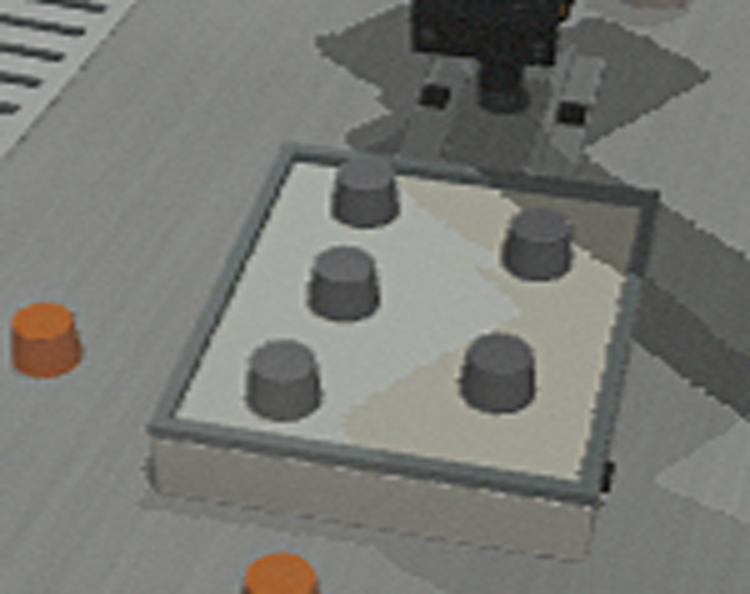

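The side view shows the five stoppers upright and apart, with the post standing between the two bars. I'm handing in now.

```bash
python3 -c "
from rig import workorder
print(workorder.hand_in())"
```

```text
the job is handed in; nothing more can be done
None
```

The stoppers are spread and the shutter is held open at the index bars. I handed the job in at about 23 s of the 64 s allowed; the rig reports no verdict.

- **Stoppers:** I moved four one at a time and left the fifth where it stood. Before the pull, with the shutter still shut, the top view put all five inside the rim with middles at least 77 mm apart. The last side view shows them still upright and separate.
- **Shutter:** I gripped the post at 35 N and pulled it about 50 mm. It held steady at that position, and the measured pull of about 8 N matches what you gave for the index bars.
- **Alignment:** In the last wrist view the post's flange is within about 1–2 mm of the one bar in view, against the 6 mm allowed.
- **Disagreement:** Camera positions of the post and bars differed by up to about 4 mm between the top and wrist views. Both gave the same pull of about 50 mm, so I used that.
- **Bottle, jar and beaker:** The arm kept clear of all three by plan. I did not measure their positions again at the end.

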